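# Vent the culture jar and crack its lid

## Task

The gas-tight culture jar has been unclamped, but vacuum still holds its lid down: press the spring plunger of the vent valve on the lid all the way down to its stop for a moment to let the air in, then take the lid by its bar handle and pull it straight up until the stuck gasket lets go. Finish while holding the lid level above the jar, clear of it, with a gap of one to three centimetres all round so that the gas inside can drift out; the program ends with the lid still held in the gripper. Do not let the lid fly up more than 5 cm when it comes loose, and do not disturb the clamp, timer, marker and sample tube lying around.

Things in the scene. Friction and masses are not known exactly. Their poses are not given: they have to be found in the camera images.
- jar_rim (a point): centre of the jar's mouth at rim height, 100 mm above the table. The jar: a clear upright cylinder, 134 mm outside diameter (144 mm over the collar under the rim, 5 mm wall, 156 mm rubber suction foot), culture plates inside; the suction foot holds it fast to the table. Axes: z up, x from the vent valve towards the far side
- jar_lid: grey round lid, 147 mm wide, 12 mm thick, 0.25 to 0.4 kg, loose; origin at the centre of its underside, at jar_rim while closed; below it a spigot 8 mm deep sits in the mouth, held by a rubber lip gasket. z up, x along the handle, away from the valve. Once vented, the gasket still grips: it yields to a pull of some 10 to 20 N in all and lets go within 7 mm of lift, then only the weight remains
- lid_handle (a point): centre of the black bar handle over the middle of the lid: bar 64 mm long (along the lid's x), 14 mm wide (along its y), 14 mm high; its centre is 39 mm above the lid's underside, with 20 mm of free space between bar and lid top; two feet under the bar, 25 mm either side of its centre along x
- valve_top (a point): centre of the top face of the vent valve's steel plunger head, 17 mm diameter, 6 mm high, on a slim steel boss 50 mm from the lid's centre towards its -x; when up, its top is 46 mm above the lid's underside, level with the top of the handle, whose near end is 18 mm from the plunger's axis
- vent_valve (a joint): travel of the plunger, m: 0 up, 0.006 pressed down to its stop; spring force about 2 N at first and 4 to 5 N at the stop; springs back when released. Until it has been pressed to its stop, vacuum holds the lid down firmly; after that only the sticky gasket does
- jar_clamp: steel bow clamp of the jar, lying flat on the table, 170 mm wide and about 135 mm long; origin between the ends of its arms; leave alone
- timer: small white timer, 60 x 64 x 18 mm; origin under its centre; leave alone
- marker_black: black marker pen, 138 mm long, lying; leave alone
- sample_tube_3: white-capped sample tube, 20 mm diameter, 94 mm high, standing upright; origin under its centre; leave alone
- culture_jar: the jar itself (see jar_rim); origin on the table under its centre, 100 mm below jar_rim, axes as jar_rim

How it is judged:
On the way, in this order (a step that is already met when the one before it is completed fails the run):
1. the vent plunger is held down at its stop, lid still seated (value of joint vent_valve above 0.005 m and z of jar_lid in the frame of jar_rim below 0.003 m), for 0.15 s.
2. the lid, held in the gripper, has come free of the gasket (z of jar_lid in the frame of jar_rim above 0.007 m and contact force between the fingers and jar_lid above 1 N), for 0.1 s.
At the end, for the whole second after the job is handed in: the lid is held still by the fingers, 8 to 33 mm above its seat on the rim, within 15 mm of the jar's axis, tilted less than 0.12 rad, touching nothing but the gripper (z of jar_lid in the frame of jar_rim between 0.008 and 0.033 m and horizontal distance between jar_lid and jar_rim below 0.015 m and angle between jar_lid's own z axis and vertical below 0.12 rad and contact force between the fingers and jar_lid above 1 N and contact force between jar_lid and culture_jar below 0.2 N and linear speed of jar_lid below 0.02 m/s); the arm keeps its last pose, push and grip.
It fails at once if the lid flies up or is lifted more than 50 mm above the rim (z of jar_lid in the frame of jar_rim above 0.05 m).
It fails at once if the clamp, timer, marker or sample tube is moved by more than 20 mm (distance of any of jar_clamp, timer, marker_black, sample_tube_3 from where it was at the start of the episode above 0.02 m).
It fails at once if the sample tube is knocked over (angle between sample_tube_3's own z axis and vertical above 0.5 rad).
It also fails if it takes over 42 s, if anything falls off the work surface, if the arm or the gripper's body presses on something with over 40 N, if the wrist force passes 120 N, or if a joint passes its speed limit or range.

## Robot

A 7-joint arm with a two-finger parallel gripper is mounted at the origin on a cart in front of the work surface, level with it; the furniture and walls round the work are solid. World frame = base frame: x ahead of the robot, y to its left, z up, the work surface at z = 0. Lengths are in m, angles in rad, forces in N, time in s.
With the tool pointing down it reaches from about 0.425 to 0.925 m from the base axis. Payload 6.8 kg.
Tool frame: the origin (TCP) lies midway between the tips of the shut fingers; the grasp point (between the pads) lies 19 mm behind it; z points along the fingers, y is the line along which they close (so a half turn about z gives the same grasp; the last joint's range is limited). The gripper opens to 85 mm and grips with 20 to 120 N. Pads are 22 mm wide; open, the fingers measure 114 mm over their backs; the gripper's body (76 mm by 85 mm) begins 54 mm behind the grasp point. The pads swing forward as they close: fully open they stand 13 mm farther back than shut.
Start: joints at [1.056, 0.477, 0.022, 1.555, -0.011, 1.109, -0.083], TCP at [0.267, -0.62, 0.231] pointing down, gripper open.
Joint ranges: [-2.96, 2.96], [-0.34, 2.1], [-1.41, 1.46], [0.24, 2.44], [-1.37, 4.51], [0.17, 1.92], [-2.96, 2.96]. Speed limits (rad/s): [2.39, 2.39, 3.14, 3.14, 3.14, 3.14, 3.14].

## Interface

Orientations are given as a rotation vector (axis times angle).
In Python, from bench import get_obs, grab_frame, camera_params, r gives the robot as it stands.
- The arm moves only by the shell command python3 -m jog 'ROWS' [FORCE]. ROWS is JSON, a list of rows, each an object of numbers: "rx", "ry", "rz": the turn, a rotation vector about the world's x, y, z scaled (see below); "x", "y", "z": the shift along the world's x, y, z scaled (see below); "jaw": the opening, from -1 (shut) to 1 (fully open). In form: [{"rx": .., "ry": .., "rz": .., "x": .., "y": .., "z": .., "jaw": ..}, ...]. A call has 1 to 8 rows; each row shifts and turns the commanded pose from where the row before left it; what a row does not reach is not made up. The controller multiplies each number of a shift by 60 mm and each number of a turn by 10 degrees. A row lasts 1/8 s, in which the tool goes at most 62.5 mm and 10.7 degrees, less where a joint would pass 70% of its speed; a pose out of reach is approached as far as the arm can. A call with a number of a shift or a turn outside -1 to 1 is refused whole. A call with a gripper value outside its range is refused whole. The fingers move at their own pace and stop on an object; FORCE is the grip in N (left out, the last holds). Time passes only in rows, so rows that do not move let the fingers close. It gives the time, the measured TCP pose, the force, the opening and the grip force at its end, in the units of the state.
- get_obs(): the state, without advancing time (a new reading comes with each control period).
- grab_frame(name): name is "scene" or "top" or "wrist"; returns the picture (384x512x3 uint8, red, green, blue); there is no depth.
- camera_params(name): a dict with "fx", "fy", "cx", "cy" (pixels), "R" (3x3) and "t" (3): a world point X has camera coordinates R X + t. Camera axes: x right, y down, z forward; pixel columns grow to the right and rows downward; lengths in m; the calibration is good to about 2 mm. A picture is of the moment at which its call begins: read the wrist's pose just before it. camera_params takes no time and is no camera call; for the wrist camera it gives the pose at the moment of the call.
- r.hand_in(): hands the job in; it is judged then, once.
The state is a dict: "clock": time; "joints": joint angles; "qvel": joint speeds; "tau": joint torques, N m; "tcp_pos": TCP position; "orientation": TCP orientation; "contact_force": force on the tool from outside, world axes, zero at the start; "moment": the same for the moment, N m; "grip_width": finger opening in m; "gripper_force": force on a finger pad.
Only numpy, scipy, OpenCV 4.12 (cv2) and the standard library are available. Lean on these libraries where they do the work, as an engineer would, in place of code of your own. Each camera call takes 0.05 s, during which the arm holds its last target. There are 200 camera calls.

## Working session

There is one attempt and no reset: what is moved stays moved. The work goes in short steps, Python scripts to look and compute and a shell command to move; the robot and the scene stay as the last step left them, time stands still between calls to the robot, and variables do not carry over. Pictures are saved under pics/ and viewed, at most 10 in all, crops included, and the job is handed in when it is done.

```bash
mkdir -p pics; python3 - <<'E'
from bench import *
import cv2,numpy as np
o=get_obs();print(o)
ims=[]
for n in("top","scene"):
    f=grab_frame(n);cv2.imwrite(f"pics/{n}0.png",f[:,:,::-1]);c=camera_params(n);print(n,c)
E
```

```text
{'clock': 0.0, 'joints': array([ 1.05589369,  0.47780361,  0.0223315 ,  1.55648263, -0.01150337,
        1.10930021, -0.08308094]), 'qvel': array([ 0.00056367,  0.00043444, -0.00013974, -0.00043147,  0.00047784,
       -0.00106691, -0.00057609]), 'tau': array([ 5.14277672e-04, -5.96448576e+01,  1.60779074e+00, -2.81194103e+01,
        1.23992699e-02,  9.48830915e-03,  7.23557918e-06]), 'tcp_pos': array([ 0.26682943, -0.61935741,  0.23031005]), 'orientation': array([-3.07505565e+00, -6.34315205e-01,  7.94069437e-04]), 'contact_force': array([ 0.45103548, -0.02085096, -0.02342999]), 'moment': array([-0.01599526,  0.02081333, -0.02248999]), 'gripper_force': 0.0, 'grip_width': 0.08540898371060467}
top {'fx': 360.333651229549, 'fy': 360.333651229549, 'cx': 253.8899109885971, 'cy': 193.118230627775, 'R': array([[ 0.00694301, -0.99993683, -0.00883905],
       [-0.98259803, -0.00518135, -0.18567244],
       [ 0.18561491,  0.00997436, -0.98257194]]), 't': array([-0.03119083,  0.58895322,  1.06250191])}
scene {'fx': 489.69437798319325, 'fy': 489.69437798319325, 'cx': 249.61031882795484, 'cy': 193.05679056501302, 'R': array([[ 0.61900761, -0.78533206,  0.00911742],
       [-0.35800033, -0.29247455, -0.88673243],
       [ 0.69904602,  0.54563008, -0.46219312]]), 't': array([-0.3589686 ,  0.28289185,  0.85055961])}
```

View pics/top0.png

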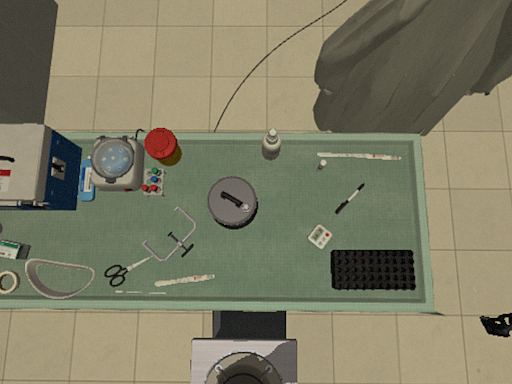

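View pics/scene0.png

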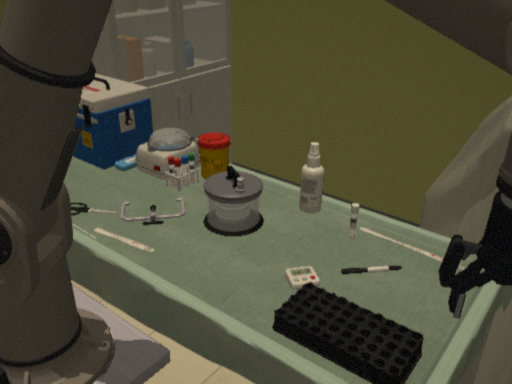

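```bash
cat > h.py <<'E'
import numpy as np,cv2
from bench import *
def ray(c,uv,z):
    d=np.array([(uv[0]-c['cx'])/c['fx'],(uv[1]-c['cy'])/c['fy'],1.]);R=np.array(c['R']);C=-R.T@c['t'];d=R.T@d
    return C+d*(z-C[2])/d[2]
def proj(c,X):
    p=np.array(c['R'])@X+c['t'];return np.array([c['fx']*p[0]/p[2]+c['cx'],c['fy']*p[1]/p[2]+c['cy']])
E
python3 - <<'E'
from h import *
a=cv2.imread('pics/top0.png')[170:234,200:264];b=cv2.imread('pics/scene0.png')[160:240,195:275]
cv2.imwrite('pics/c1.png',np.hstack([cv2.resize(a,(400,400),interpolation=2),cv2.resize(b,(400,400),interpolation=2)]))
c=camera_params('top')
for n,p,z in [('lid',(232.5,201.5),.112),('h',(234,200),.14),('tube',(323,163),.09),('timer',(320,237),.018),('pen',(350,199),.01)]:print(n,ray(c,p,z))
E
```

```text
lid [0.55305333 0.03431427 0.112     ]
h [0.55280325 0.02814643 0.14      ]
tube [ 0.67697709 -0.23776816  0.09      ]
timer [ 0.45749567 -0.23502949  0.018     ]
pen [ 0.58004498 -0.33587193  0.01      ]
```

View pics/c1.png

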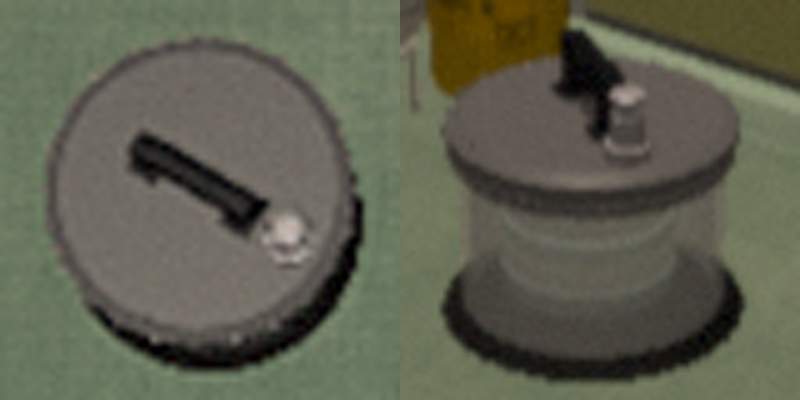

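The left crop (top view) shows the lid circle centred at about (203,187), with the handle bar running from (140,142) to (260,215) and the plunger head at (287,230). I'll turn these into world positions.

```bash
python3 - <<'E'
from h import *
from scipy.spatial.transform import Rotation as Ro
c=camera_params('top')
f=lambda u,v,z:ray(c,(u/6.25+200-.42,v/6.25+170-.42),z)
L=f(203,187,.112);V=f(287,228,.146);a=f(140,141,.146);b=f(262,213,.146)
print(L,V,a,b,(a+b)/2); d=L-V;print(np.degrees(np.arctan2(d[1],d[0])),np.hypot(*d[:2]));d=a-b;print(np.degrees(np.arctan2(d[1],d[0])),np.hypot(*d[:2]))
cs=camera_params('scene');print(proj(cs,V),'vs',195+628/5,160+95/5)
R=Ro.from_rotvec(get_obs()['orientation']).as_matrix();print(R.round(3))
cw=camera_params('wrist');print((-np.array(cw['R']).T@cw['t']), cw['fx'],np.array(cw['R']).round(2))
E
```

```text
[0.5589878  0.03571194 0.112     ] [ 0.53460373 -0.00506179  0.146     ] [0.57430184 0.06239274 0.146     ] [0.54140465 0.00633662 0.146     ] [0.55785325 0.03436468 0.146     ]
59.11915433635292 0.04750873296072134
59.59296047684846 0.0649962600232212
[239.96159888 177.57752482] vs 320.6 179.0
[[ 0.918  0.396 -0.001]
 [ 0.396 -0.918  0.001]
 [-0.    -0.002 -1.   ]]
[ 0.34528706 -0.58434451  0.37249236] 265.94698389592605 [[ 0.4  -0.92 -0.  ]
 [-0.87 -0.37  0.33]
 [-0.3  -0.13 -0.94]]
```

```bash
A='x'; python3 -m jog '[{"x":0.28,"y":0.64,"rz":0.225,"jaw":1},{"x":0.28,"y":0.64,"rz":0.225,"jaw":1},{"x":0.28,"y":0.64,"rz":0.225,"jaw":1},{"x":0.28,"y":0.64,"rz":0.225,"jaw":1},{"x":0.28,"y":0.64,"rz":0.225,"jaw":1},{"x":0.28,"y":0.64,"rz":0.225,"jaw":1},{"x":0.28,"y":0.64,"rz":0.225,"jaw":1},{"x":0.28,"y":0.64,"rz":0.225,"jaw":1}]' 40
python3 -m jog '[{"x":0.28,"y":0.64,"rz":0.225,"jaw":1},{"x":0.28,"y":0.64,"rz":0.225,"jaw":1},{"x":0.28,"y":0.64,"rz":0.225,"jaw":1},{"x":0.28,"y":0.64,"rz":0.225,"jaw":1},{"x":0.28,"y":0.64,"rz":0.225,"jaw":1},{"x":0.28,"y":0.64,"rz":0.225,"jaw":1},{"x":0.28,"y":0.64,"rz":0.225,"jaw":1},{"x":0,"jaw":1}]'
python3 - <<'E'
from h import *
from scipy.spatial.transform import Rotation as Ro
o=get_obs();c=camera_params('wrist');f=grab_frame('wrist')
cv2.imwrite('pics/w1.png',f[:,:,::-1]);np.savez('w1.npz',**c)
R=Ro.from_rotvec(o['orientation']).as_matrix();print(o['clock'],o['tcp_pos'],R.round(3),o['contact_force'],o['joints'])
for X in[(.5335,-.007,.146),(.558,.035,.146),(.558,.035,.112)]:print(proj(c,np.array(X)))
E
```

```text
0.1 [ 0.26686779 -0.61943605  0.23043348] [[ 0.918  0.396 -0.001]
 [ 0.396 -0.918  0.001]
 [-0.    -0.002 -1.   ]] [-0.27548693  0.57902421  0.05160805] [ 1.05589309  0.47771959  0.02234088  1.55632411 -0.01150693  1.10930772
 -0.08312519]
[-1214.49862888 -1269.03238901]
[-1593.54402616 -1678.34411159]
[-1012.56332401 -1118.31964344]validation failed for argument at $[0]...
validation failed for argument at $[0]...
```

View pics/w1.png

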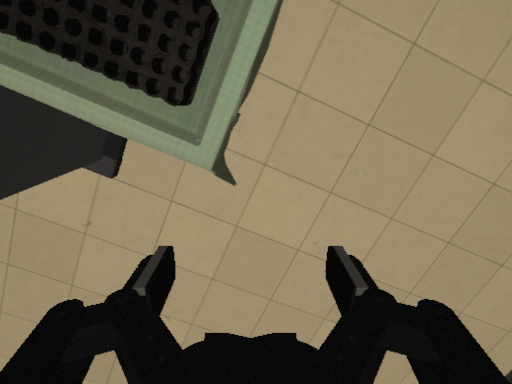

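The move was refused, probably because every row needs all seven keys. The picture shows only the table corner and the open fingers. I'll send the rows again with all the keys filled in.

```bash
python3 -m jog '[{"rx":0,"ry":0,"rz":0.225,"x":0.28,"y":0.64,"z":0,"jaw":1},{"rx":0,"ry":0,"rz":0.225,"x":0.28,"y":0.64,"z":0,"jaw":1},{"rx":0,"ry":0,"rz":0.225,"x":0.28,"y":0.64,"z":0,"jaw":1},{"rx":0,"ry":0,"rz":0.225,"x":0.28,"y":0.64,"z":0,"jaw":1},{"rx":0,"ry":0,"rz":0.225,"x":0.28,"y":0.64,"z":0,"jaw":1},{"rx":0,"ry":0,"rz":0.225,"x":0.28,"y":0.64,"z":0,"jaw":1},{"rx":0,"ry":0,"rz":0.225,"x":0.28,"y":0.64,"z":0,"jaw":1},{"rx":0,"ry":0,"rz":0.225,"x":0.28,"y":0.64,"z":0,"jaw":1}]' 40
```

```text
clock: 1.15
tcp_pos: [0.4018, -0.3113, 0.2312]
orientation: [-2.939, -1.11, 0.0]
contact_force: [0.7, -0.1, 0.0]
grip_width: 0.0856
gripper_force: 0.0
```

```bash
python3 -m jog '[{"rx":0,"ry":0,"rz":0.225,"x":0.28,"y":0.64,"z":0,"jaw":1},{"rx":0,"ry":0,"rz":0.225,"x":0.28,"y":0.64,"z":0,"jaw":1},{"rx":0,"ry":0,"rz":0.225,"x":0.28,"y":0.64,"z":0,"jaw":1},{"rx":0,"ry":0,"rz":0.225,"x":0.28,"y":0.64,"z":0,"jaw":1},{"rx":0,"ry":0,"rz":0.225,"x":0.28,"y":0.64,"z":0,"jaw":1},{"rx":0,"ry":0,"rz":0.225,"x":0.28,"y":0.64,"z":0,"jaw":1},{"rx":0,"ry":0,"rz":0.225,"x":0.28,"y":0.64,"z":0,"jaw":1},{"rx":0,"ry":0,"rz":0,"x":0,"y":0,"z":0,"jaw":1}]'
python3 - <<'E'
from h import *
from scipy.spatial.transform import Rotation as Ro
o=get_obs();c=camera_params('wrist');f=grab_frame('wrist')
cv2.imwrite('pics/w2.png',f[:,:,::-1]);np.savez('w2.npz',**c)
R=Ro.from_rotvec(o['orientation']).as_matrix();print(o['clock'],o['tcp_pos'],R.round(3),o['contact_force'],o['joints'])
for X in[(.5335,-.007,.146),(.558,.035,.146),(.558,.035,.112)]:print(proj(c,np.array(X)))
E
```

```text
clock: 2.15
tcp_pos: [0.5199, -0.0401, 0.2313]
orientation: [-2.754, -1.508, -0.002]
contact_force: [0.0, 0.0, -0.2]
grip_width: 0.085
gripper_force: 0.0
2.15 [ 0.51994292 -0.04007239  0.23130523] [[ 0.539  0.843  0.001]
 [ 0.843 -0.539  0.002]
 [ 0.002 -0.001 -1.   ]] [ 0.03597871  0.00638689 -0.18556191] [ 0.30707287  0.25412086 -0.4090001   1.8975333   0.11611583  1.01245982
 -0.72054409]
[243.80448584 162.25729407]
[240.93085443 103.4850917 ]
[242.16780159 103.05588648]
```

View pics/w2.png

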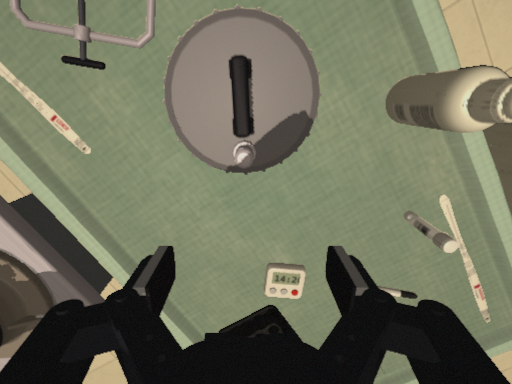

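The wrist view shows the lid circle at about (242,90), the handle from (239,57) to (243,136) and the plunger head near (244,151). I'll refine these with masks.

```bash
python3 - <<'E'
from h import *
f=cv2.imread('pics/w2.png');c=dict(np.load('w2.npz'))
g=f[40:170,205:280];cv2.imwrite('pics/c2.png',cv2.resize(g,None,fx=4.6,fy=4.6,interpolation=2))
# grey lid mask: not green, not dark
b,gg,r=[f[:,:,i].astype(int) for i in range(3)]
m=((abs(gg-r)<14)&(r>60)&(r<150)).astype(np.uint8);m[:, :150]=0;m[:,335:]=0;m[185:]=0
cs,_=cv2.findContours(m,0,1);k=max(cs,key=cv2.contourArea);h=cv2.convexHull(k);e=cv2.fitEllipse(h);print('lid ell',e,cv2.boundingRect(h))
P=np.array([ray(c,p[0],.112)[:2] for p in h]);A=np.c_[2*P,np.ones(len(P))];s=np.linalg.lstsq(A,(P**2).sum(1),rcond=None)[0];print('circle',s[:2],np.sqrt(s[2]+s[0]**2+s[1]**2))
d=((f.max(2)<45)*255).astype(np.uint8);d[:, :205]=0;d[:,280:]=0;d[170:]=0
cs,_=cv2.findContours(d,0,1);k=max(cs,key=cv2.contourArea);print('h',cv2.minAreaRect(k))
print('cam',-c['R'].T@c['t'])
for p in[(239,57),(243,136),(244,151)]:print(p,ray(c,p,.146))
E
```

```text
lid ell ((242.44862365722656, 101.45367431640625), (187.85260009765625, 819.0858764648438), 0.32867512106895447) (150, 0, 185, 185)
circle [0.55452769 0.02372545] 0.11560988161345616
h ((240.7127685546875, 95.95669555664062), (80.27024841308594, 20.98661994934082), 87.95458984375)
cam [0.56589795 0.03297136 0.37354448]
(239, 57) [0.57534229 0.06420746 0.146     ]
(243, 136) [0.54521827 0.01228646 0.146     ]
(244, 151) [0.53900855 0.00117207 0.146     ]
```

View pics/c2.png

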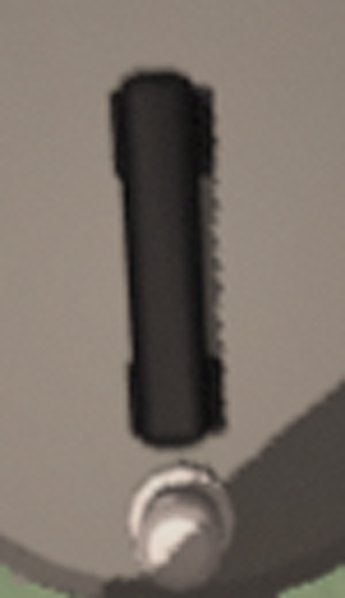

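The plunger head's top is at about (245,159), i.e. (0.535,-0.005), and the handle centre is at about (0.560,0.038) at 59.7°. Both agree with the top view. Next I'll shut the fingers above the valve.

```bash
python3 -m jog '[{"rx":0,"ry":0,"rz":0.12,"x":0.12,"y":0.28,"z":0,"jaw":-1},{"rx":0,"ry":0,"rz":0.11,"x":0.12,"y":0.28,"z":0,"jaw":-1},{"rx":0,"ry":0,"rz":0,"x":0,"y":0,"z":-0.25,"jaw":-1},{"rx":0,"ry":0,"rz":0,"x":0,"y":0,"z":-0.25,"jaw":-1},{"rx":0,"ry":0,"rz":0,"x":0,"y":0,"z":-0.25,"jaw":-1},{"rx":0,"ry":0,"rz":0,"x":0,"y":0,"z":-0.25,"jaw":-1},{"rx":0,"ry":0,"rz":0,"x":0,"y":0,"z":0,"jaw":-1},{"rx":0,"ry":0,"rz":0,"x":0,"y":0,"z":0,"jaw":-1}]' 40
python3 - <<'E'
from h import *
o=get_obs();c=camera_params('wrist');f=grab_frame('wrist')[:,:,::-1];s=grab_frame('scene')[:,:,::-1]
print(o['tcp_pos'],o['contact_force'],proj(c,o['tcp_pos']))
cv2.imwrite('pics/w3.png',np.hstack([cv2.resize(f[60:380,130:350],(412,600),interpolation=2),cv2.resize(s[130:230,190:290][:,:62],(372,600),interpolation=2)]))
E
```

```text
clock: 3.2
tcp_pos: [0.5338, -0.0103, 0.1715]
orientation: [2.729, 1.555, 0.001]
contact_force: [-0.4, -0.2, -0.1]
grip_width: -0.0002
gripper_force: 0.0
[ 0.53376101 -0.01033996  0.17153369] [-0.36254859 -0.18664341 -0.10794882] [251.25839178 249.52610883]
```

View pics/w3.png

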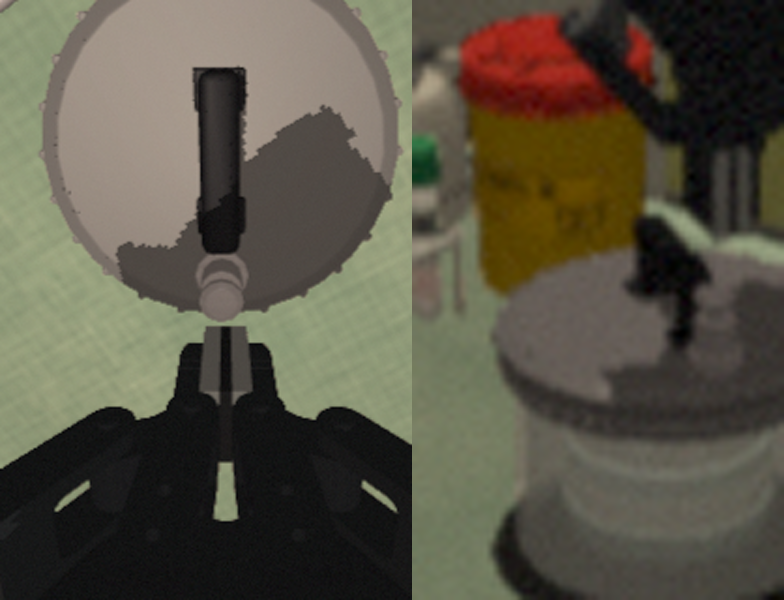

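The wrist view shows the plunger head at about pixel (248,220), with the shut fingertips just short of it and in line with the handle. I'll work out the remaining offset.

```bash
python3 - <<'E'
from h import *
c=camera_params('wrist');o=get_obs();print(o['tcp_pos'])
q=lambda a,b:(130+a*220/412,60+b*320/600)
for n,p in [('valve',(221,301)),('hfar',(221,70)),('hnear',(221,250))]:print(n,ray(c,q(*p),.146))
E
```

```text
[ 0.53400412 -0.01029324  0.17193649]
valve [ 0.53584567 -0.00293663  0.146     ]
hfar [0.57708772 0.06631514 0.146     ]
hnear [0.54609475 0.01427315 0.146     ]
```

```bash
python3 -m jog '[{"rx":0,"ry":0,"rz":0,"x":0.02,"y":0.09,"z":-0.1,"jaw":-1},{"rx":0,"ry":0,"rz":0,"x":0,"y":0,"z":-0.1,"jaw":-1},{"rx":0,"ry":0,"rz":0,"x":0,"y":0,"z":-0.1,"jaw":-1},{"rx":0,"ry":0,"rz":0,"x":0,"y":0,"z":-0.05,"jaw":-1},{"rx":0,"ry":0,"rz":0,"x":0,"y":0,"z":-0.05,"jaw":-1},{"rx":0,"ry":0,"rz":0,"x":0,"y":0,"z":-0.03,"jaw":-1},{"rx":0,"ry":0,"rz":0,"x":0,"y":0,"z":0,"jaw":-1}]'
```

```text
clock: 4.18
tcp_pos: [0.5346, -0.005, 0.1456]
orientation: [2.73, 1.555, -0.0]
contact_force: [-1.6, -0.2, 2.3]
grip_width: -0.0002
gripper_force: 1.0
```

```bash
python3 -m jog '[{"rx":0,"ry":0,"rz":0,"x":0,"y":0,"z":-0.03,"jaw":-1},{"rx":0,"ry":0,"rz":0,"x":0,"y":0,"z":-0.03,"jaw":-1},{"rx":0,"ry":0,"rz":0,"x":0,"y":0,"z":-0.03,"jaw":-1},{"rx":0,"ry":0,"rz":0,"x":0,"y":0,"z":0,"jaw":-1}]'; python3 -m jog '[{"rx":0,"ry":0,"rz":0,"x":0,"y":0,"z":-0.02,"jaw":-1},{"rx":0,"ry":0,"rz":0,"x":0,"y":0,"z":0,"jaw":-1}]'
```

```text
clock: 4.68
tcp_pos: [0.5347, -0.005, 0.1401]
orientation: [2.729, 1.555, 0.0]
contact_force: [-0.8, -0.1, 5.2]
grip_width: 0.0003
gripper_force: 2.0
clock: 4.92
tcp_pos: [0.5348, -0.005, 0.1399]
orientation: [2.729, 1.555, 0.0]
contact_force: [-5.5, -1.7, 14.4]
grip_width: 0.0001
gripper_force: 6.8
```

The force rose to 14 N while the height stayed at 6 mm below first contact, so the plunger is on its stop. I'll hold it briefly, then back off upward and open.

```bash
python3 -m jog '[{"rx":0,"ry":0,"rz":0,"x":0,"y":0,"z":0,"jaw":-1},{"rx":0,"ry":0,"rz":0,"x":0,"y":0,"z":0,"jaw":-1},{"rx":0,"ry":0,"rz":0,"x":0,"y":0,"z":0.2,"jaw":-1},{"rx":0,"ry":0,"rz":0,"x":0,"y":0,"z":0.3,"jaw":-1},{"rx":0,"ry":0,"rz":0,"x":0.14,"y":0.24,"z":0.2,"jaw":1},{"rx":0,"ry":0,"rz":0,"x":0.14,"y":0.24,"z":0,"jaw":1},{"rx":0,"ry":0,"rz":0,"x":0.14,"y":0.24,"z":0,"jaw":1},{"rx":0,"ry":0,"rz":0,"x":0,"y":0,"z":0,"jaw":1}]' 40
python3 -m jog '[{"rx":0,"ry":0,"rz":0,"x":0,"y":0,"z":0,"jaw":1},{"rx":0,"ry":0,"rz":0,"x":0,"y":0,"z":0,"jaw":1}]'
python3 - <<'E'
from h import *
o=get_obs();c=camera_params('wrist');f=grab_frame('wrist')[:,:,::-1]
print(o['joints'],proj(c,np.array([.5605,.0388,.146])),proj(c,o['tcp_pos']))
cv2.imwrite('pics/w4.png',f)
E
```

```text
clock: 5.92
tcp_pos: [0.5601, 0.0406, 0.1803]
orientation: [-2.726, -1.559, 0.0]
contact_force: [-0.3, 0.3, 0.6]
grip_width: 0.0724
gripper_force: 0.0
clock: 6.18
tcp_pos: [0.5595, 0.0375, 0.1806]
orientation: [2.73, 1.554, -0.001]
contact_force: [0.2, -0.1, 0.5]
grip_width: 0.0855
gripper_force: 0.0
[ 0.16129613  0.37961818 -0.42439184  1.85955679  0.19004392  0.9428433
 -0.88440426] [251.38721695 222.483585  ] [251.27842415 249.51524471]
```

View pics/w4.png

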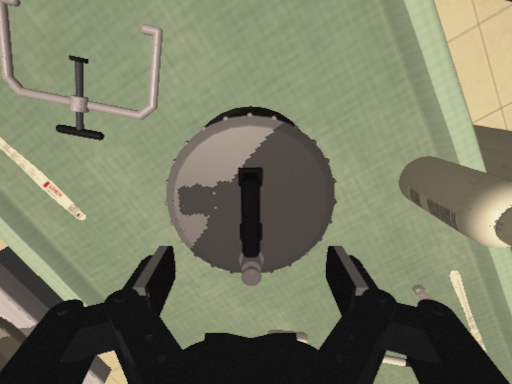

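The handle at about (251,170–255) is centred between the fingers and parallel to the pads. I'll lower over it and grip.

```bash
python3 -m jog '[{"rx":0,"ry":0,"rz":0,"x":0.03,"y":0.045,"z":-0.2,"jaw":1},{"rx":0,"ry":0,"rz":0,"x":0,"y":0,"z":-0.25,"jaw":1},{"rx":0,"ry":0,"rz":0,"x":0,"y":0,"z":-0.25,"jaw":1},{"rx":0,"ry":0,"rz":0,"x":0,"y":0,"z":-0.25,"jaw":1},{"rx":0,"ry":0,"rz":0,"x":0,"y":0,"z":0,"jaw":1},{"rx":0,"ry":0,"rz":0,"x":0,"y":0,"z":0,"jaw":-1},{"rx":0,"ry":0,"rz":0,"x":0,"y":0,"z":0,"jaw":-1},{"rx":0,"ry":0,"rz":0,"x":0,"y":0,"z":0,"jaw":-1}]' 60; python3 -m jog '[{"rx":0,"ry":0,"rz":0,"x":0,"y":0,"z":0,"jaw":-1},{"rx":0,"ry":0,"rz":0,"x":0,"y":0,"z":0,"jaw":-1},{"rx":0,"ry":0,"rz":0,"x":0,"y":0,"z":0,"jaw":-1},{"rx":0,"ry":0,"rz":0,"x":0,"y":0,"z":0,"jaw":-1}]'
```

```text
clock: 7.22
tcp_pos: [0.562, 0.041, 0.1244]
orientation: [2.729, 1.555, 0.001]
contact_force: [-0.3, -0.7, -0.2]
grip_width: 0.0321
gripper_force: 0.0
clock: 7.72
tcp_pos: [0.562, 0.0411, 0.1244]
orientation: [2.729, 1.555, 0.001]
contact_force: [-0.9, 0.2, 6.4]
grip_width: 0.0128
gripper_force: 59.5
```

```bash
python3 -m jog '[{"rx":0,"ry":0,"rz":0,"x":0,"y":0,"z":0.03,"jaw":-1},{"rx":0,"ry":0,"rz":0,"x":0,"y":0,"z":0.03,"jaw":-1},{"rx":0,"ry":0,"rz":0,"x":0,"y":0,"z":0.03,"jaw":-1},{"rx":0,"ry":0,"rz":0,"x":0,"y":0,"z":0,"jaw":-1}]' 80;  python3 -m jog '[{"rx":0,"ry":0,"rz":0,"x":0,"y":0,"z":0.03,"jaw":-1},{"rx":0,"ry":0,"rz":0,"x":0,"y":0,"z":0.03,"jaw":-1},{"rx":0,"ry":0,"rz":0,"x":0,"y":0,"z":0,"jaw":-1},{"rx":0,"ry":0,"rz":0,"x":0,"y":0,"z":0,"jaw":-1}]'
```

```text
clock: 8.22
tcp_pos: [0.5618, 0.041, 0.1298]
orientation: [2.729, 1.555, 0.0]
contact_force: [-0.3, -0.3, 1.1]
grip_width: 0.0125
gripper_force: 79.9
clock: 8.72
tcp_pos: [0.5616, 0.041, 0.1329]
orientation: [-2.729, -1.555, 0.0]
contact_force: [-0.4, 0.6, -2.5]
grip_width: 0.0122
gripper_force: 79.4
```

```bash
python3 -m jog '[{"rx":0,"ry":0,"rz":0,"x":0,"y":0,"z":0.05,"jaw":-1},{"rx":0,"ry":0,"rz":0,"x":0,"y":0,"z":0.05,"jaw":-1},{"rx":0,"ry":0,"rz":0,"x":0,"y":0,"z":0.05,"jaw":-1},{"rx":0,"ry":0,"rz":0,"x":0,"y":0,"z":0.05,"jaw":-1},{"rx":0,"ry":0,"rz":0,"x":0,"y":0,"z":0,"jaw":-1},{"rx":0,"ry":0,"rz":0,"x":0,"y":0,"z":0,"jaw":-1}]'
python3 - <<'E'
from h import *
s=grab_frame('scene')[:,:,::-1];w=grab_frame('wrist')[:,:,::-1];cv2.imwrite('pics/s5.png',np.hstack([cv2.resize(s[130:240,180:290],(400,400),interpolation=2),cv2.resize(w,(400,300))[:, :].copy() if 0 else cv2.resize(w[0:384,64:448],(400,400))]))
E
```

```text
clock: 9.48
tcp_pos: [0.5616, 0.041, 0.1449]
orientation: [-2.729, -1.555, 0.0]
contact_force: [0.6, -0.2, -3.1]
grip_width: 0.0123
gripper_force: 79.4
```

View pics/s5.png

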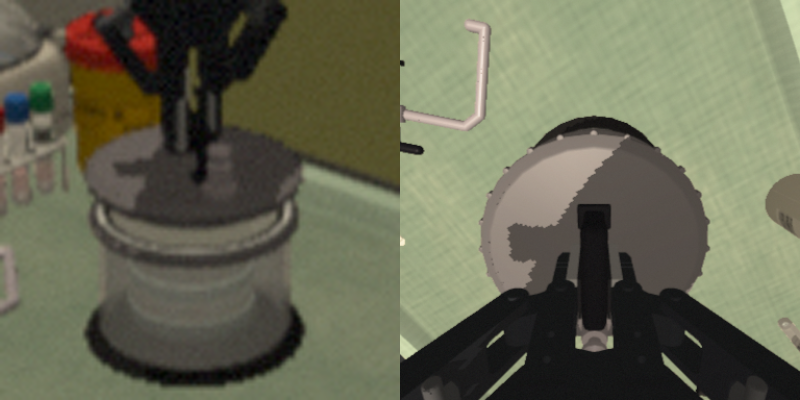

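The lid is off and level. There is a clear gap all round of about 20 mm, matching the 20.5 mm lift, and the load on the gripper is the lid's weight only.

```bash
python3 -c "
from bench import r
print(r.hand_in())"
```

```text
the job is handed in; nothing more can be done
None
```

The job is handed in at about 9.5 s, with no verdict returned: I pressed the vent plunger to its stop, pulled the lid free, and it is still gripped level about 20 mm above the jar.

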